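# Pin the model carrier in line on its stand

## Task

The steel carrier plate with the plaster teeth has slid a little along its stand, so its round hole no longer lines up with the hole in the stand below. Take the tapered pin (the one with the tall round knob) from the pin rack and drive it down through both holes until its collar rests on the carrier, so that it pulls the carrier into line; then let go of it. Leave the straight pin with the square head in the rack.

Things in the scene. Friction and masses are not known exactly. Their poses are not given: they have to be found in the camera images.
- taper_pin_knob (a point): Tapered steel pin (0.2 kg) hanging upright by its collar in the pin rack. Point: centre of its round ringed knob, 24 mm wide, 44 tall; z up. Collar 44 wide, 6 thick, underside 28 mm below the point; then a 30 mm shank 24 long, then a taper 35 long to a blunt 8 mm tip, 87 mm below the point. Lift it straight up 65 mm or more to clear the rack.
- straight_pin_head (a point): Straight steel pin in the rack's other place; leave it. Point: centre of its square head, 30 x 30 x 20 mm, 16 mm above its collar's underside. Same collar, 30 mm straight shank. Rack: open plate 70 x 156 mm on thin legs, top 66 mm above the worktop, with two 34 mm holes 80 mm apart.
- carrier_hole (a point): Centre, at the top face, of the 34 mm through hole in the carrier, a steel plate 86 x 165 x 8 mm, top 66 mm above the worktop. It slides along its y with about 1 N and starts 7 to 10 mm out of line towards -y; a taper pushed into its hole moves it. z up. The plaster teeth rise 33 mm above the plate, 72 to 124 mm from the hole towards -y.
- stand_hole (a point): Centre, at the top face, of the 34 mm through hole in the fixed stand right under the carrier, 58 mm above the worktop, 8 mm below the carrier's top. Axes as the carrier's. The stand is an aluminium plate 110 x 200 x 12 mm on four legs, open underneath: the tip of the pin stays 7 mm clear of the worktop. With the pin home its knob's centre is 36 mm above this point.

How it is judged:
At the end, for the whole second after the job is handed in: The tapered pin stands upright (within 10 degrees) in both holes, within 7 mm of the stand hole's axis, its collar on the carrier (within 4 mm), and the carrier's hole is within 5 mm of the stand's hole (horizontal distance between taper_pin_knob and stand_hole below 0.007 m and z of taper_pin_knob in the frame of stand_hole below 0.04 m and angle between taper_pin_knob's own z axis and vertical below 0.17 rad and horizontal distance between carrier_hole and stand_hole below 0.005 m); the robot touches nothing.
It fails at once if the straight pin is taken out of its place in the rack (moved more than 30 mm) (distance of straight_pin_head from where it was at the start of the episode above 0.03 m).
It also fails if it takes over 35 s, if anything falls off the work surface, if the arm or the gripper's body presses on something with over 40 N, if the wrist force passes 120 N, or if a joint passes its speed limit or range.

## Robot

A 6-joint arm with a two-finger parallel gripper is mounted at the origin on a cart in front of the work surface, level with it; the furniture and walls round the work are solid. World frame = base frame: x ahead of the robot, y to its left, z up, the work surface at z = 0. Lengths are in m, angles in rad, forces in N, time in s.
With the tool pointing down it reaches from about 0.275 to 0.85 m from the base axis. Payload 19 kg.
Tool frame: the origin (TCP) lies midway between the tips of the shut fingers; the grasp point (between the pads) lies 19 mm behind it; z points along the fingers, y is the direction in which the jaws open and shut (so a half turn about z gives the same grasp; the last joint's range is limited). The gripper opens to 85 mm and grips with 20 to 120 N. Pads are 22 mm wide; open, the fingers measure 114 mm over their backs; the gripper's body (76 mm by 85 mm) begins 54 mm behind the grasp point. The pads swing forward as they close: fully open they stand 13 mm farther back than shut.
Start: joints at [1.179, 0.15, 1.437, -0, 1.554, -0.134], TCP at [0.147, 0.556, 0.231] pointing down, gripper open.
Joint ranges: [-2.8, 2.8], [-0.68, 2.1], [0.12, 2.68], [-1.39, 4.53], [0.16, 2.79], [-2.81, 2.81]. Speed limits (rad/s): [1.89, 1.89, 2.22, 3.01, 3.01, 3.01].

## Interface

Orientations are given as a unit quaternion [x, y, z, w].
In Python, from bench import bot, kinematics, eyes gives the robot as it stands. Calls block until the motion is done:
- bot.move_to(position, orientation): joint-space move of the TCP to a pose.
- bot.movel(position, feed=0.15, rotation=None, max_force=None): straight line of the TCP; rotation=None keeps the orientation; feed is the mean speed in m/s. With max_force (N) it stops when the force on the tool has changed by that much, and returns True; else False.
- bot.set_joints(angles): joint-space move.
- bot.set_gripper(opening, newtons=None): finger opening in m; newtons is the grip in N (None keeps the last); returns when the fingers have stopped.
- bot.hold(seconds).
- kinematics.ik(position, orientation): joint angles nearest the present ones, or None.
- bot.read_state(): the state.
- eyes.read_camera(name): name is "side" or "top" or "wrist"; returns a dict with "frame" (384x512x3 uint8, red, green, blue), "fx", "fy", "cx", "cy" (pixels), "distortion" ([k1, k2, p1, p2, k3] as OpenCV has them; the pictures are not rectified), "R" (3x3) and "t" (3): a world point X has camera coordinates R X + t. Camera axes: x right, y down, z forward; pixel columns grow to the right and rows downward; lengths in m; the calibration is good to about 2 mm. A picture is of the moment at which its call begins. There is no depth.
A pose or a line that the arm cannot do raises bot.MotionError and nothing moves.
- bot.hand_in(): hands the job in, once; it reports no verdict.
The state is a dict: "time_s": time; "qpos": joint angles; "joint_velocities": joint speeds; "tau": joint torques, N m; "position": TCP position; "orientation": TCP orientation; "ft_force": force on the tool from outside, world axes, zero at the start; "torque": the same for the moment, N m; "gripper_width": finger opening in m.
Only numpy, scipy, OpenCV 4.12 (cv2) and the standard library are available. Lean on these libraries where they do the work, as an engineer would, in place of code of your own. Each camera call takes 0.05 s, during which the arm holds its last target.

## Working session

There is one attempt and no reset: what is moved stays moved. The work goes in short steps, each a Python script; the robot and the scene stay as the last script left them, time stands still between calls to the robot, and variables do not carry over. Pictures are saved under pics/ and viewed, and the job is handed in when it is done.

```bash
mkdir -p pics; ls
cat > h.py <<'E'
import numpy as np, cv2
from bench import bot, kinematics, eyes
def snap(n,fn):
    c=eyes.read_camera(n); cv2.imwrite('pics/'+fn+'.png',c['frame'][:,:,::-1]); 
    np.save('pics/'+fn+'.npy',c,allow_pickle=True); return c
def load(fn): return np.load('pics/'+fn+'.npy',allow_pickle=True).item()
def ray(c,uv):
    K=np.array([[c['fx'],0,c['cx']],[0,c['fy'],c['cy']],[0,0,1]])
    p=cv2.undistortPoints(np.array([[uv]],float),K,np.array(c['distortion'],float))[0,0]
    R=np.array(c['R']);t=np.array(c['t'])
    return -R.T@t, R.T@np.array([p[0],p[1],1])
def onz(c,uv,z):
    o,d=ray(c,uv); return o+d*(z-o[2])/d[2]
def proj(c,X):
    K=np.array([[c['fx'],0,c['cx']],[0,c['fy'],c['cy']],[0,0,1]])
    return cv2.projectPoints(np.array(X,float).reshape(-1,1,3),cv2.Rodrigues(np.array(c['R']))[0],np.array(c['t'],float),K,np.array(c['distortion'],float))[0][:,0]
E
python3 - <<'E'
from h import *
for n in('side','top','wrist'):
    c=snap(n,n+'0'); print(n,-np.array(c['R']).T@c['t'],c['fx'])
print(bot.read_state())
E
```

```text
pics
side [0.33066202 0.952815   0.44778187] 490.44788739444823
top [0.30736472 0.18457942 0.94923593] 350.9070532477113
wrist [0.06452876 0.57765234 0.37391293] 313.2580482009495
{'time_s': 0.15, 'qpos': array([ 1.17898253e+00,  1.50856104e-01,  1.43786050e+00,  3.13742064e-07,
        1.55378692e+00, -1.34002927e-01]), 'joint_velocities': array([-0.00062864, -0.0010257 , -0.00057283, -0.00064563, -0.00145508,
       -0.00020338]), 'tau': array([ 2.50555713e-03, -7.13377404e+01, -5.71044445e+01, -2.61482692e-04,
        6.97033043e-03, -2.50659969e-05]), 'position': array([0.14655399, 0.55581871, 0.23083434]), 'orientation': array([ 1.28548724e-01,  9.91703090e-01, -4.39748938e-04, -1.18515639e-04]), 'ft_force': array([-0.53847914, -0.50759587, -0.21347867]), 'torque': array([-0.00607239,  0.03472976, -0.0121521 ]), 'gripper_width': 0.08542084402811996}
```

View pics/top0.png

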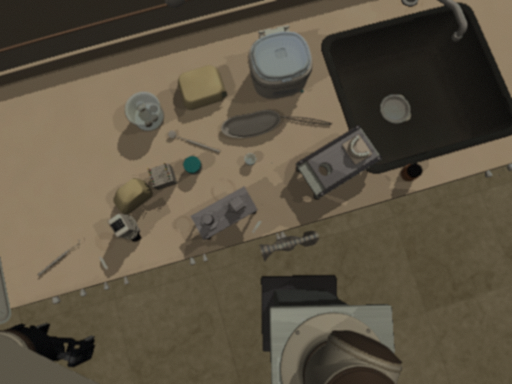

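View pics/side0.png

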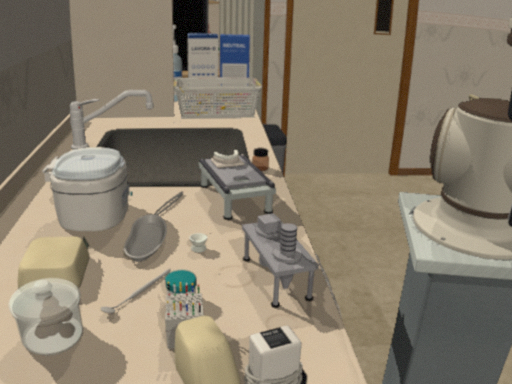

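View pics/wrist0.png

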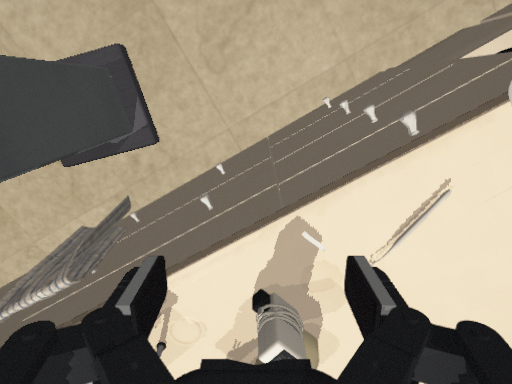

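Run:
```python
from h import *
c=load('top0')['frame'][:,:,::-1]; s=load('side0')['frame'][:,:,::-1]
a=cv2.resize(c[180:250,180:270],None,fx=8,fy=8,interpolation=cv2.INTER_CUBIC); cv2.imwrite('pics/ta.png',np.clip(a*1.6,0,255))
a=cv2.resize(c[120:205,290:385],None,fx=7,fy=7,interpolation=cv2.INTER_CUBIC); cv2.imwrite('pics/tb.png',np.clip(a*1.6,0,255))
a=cv2.resize(s[140:310,190:330],None,fx=3.5,fy=3.5,interpolation=cv2.INTER_CUBIC); cv2.imwrite('pics/sa.png',a)
```

```text
[ WARN:0@0.486] global loadsave.cpp:1063 imwrite_ Unsupported depth image for selected encoder is fallbacked to CV_8U.
```

View pics/ta.png

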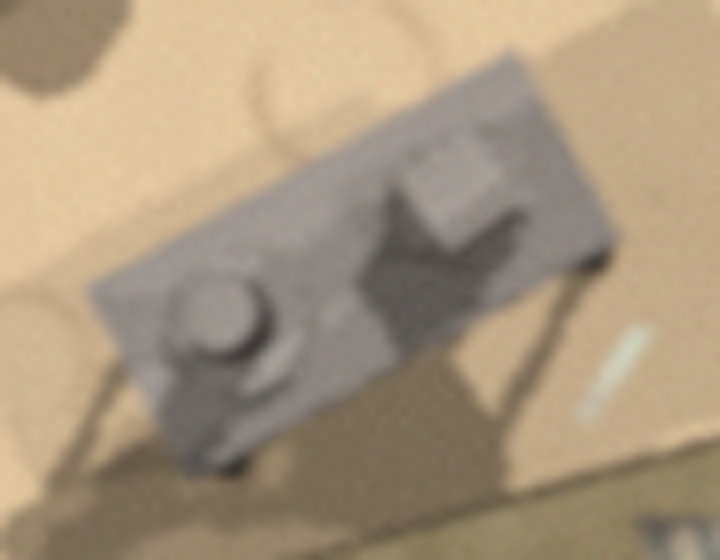

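View pics/tb.png

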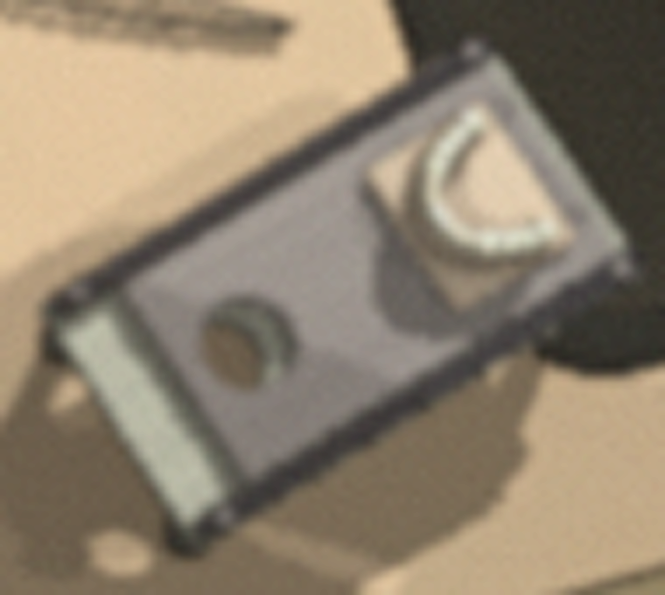

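View pics/sa.png

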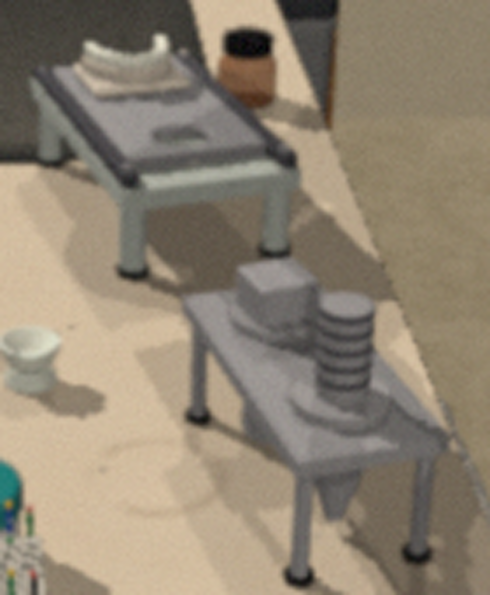

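Run:
```python
from h import *
t=load('top0');s=load('side0')
T=lambda u,v,f,x,y:((u+.5)/f-.5+x,(v+.5)/f-.5+y)
uk=T(217,315,8,180,180); print('knob top',onz(t,uk,.116))
o1,d1=ray(t,uk); o2,d2=ray(s,T(346,305,3.5,190,140)) # top disc centre
A=np.stack([d1,-d2],1); l=np.linalg.lstsq(A,o2-o1,rcond=None)[0]; print(o1+d1*l[0],o2+d2*l[1])
print('sqhead top',onz(t,T(458,192,8,180,180),.092))
print('carrier hole',onz(t,T(250,342,7,290,120),.066))
# rack corners
for p in[(92,290),(512,50),(615,235),(200,470)]: print('rack',onz(t,T(*p,8,180,180),.066))
# stand rail ends
for p in[(60,305),(475,50),(625,265),(205,525)]: print('stand',onz(t,T(*p,7,290,120),.066))
```

```text
knob top [0.37449995 0.30725549 0.116     ]
[0.37450982 0.30727353 0.11587743] [0.37801667 0.30737777 0.11617533]
sqhead top [0.41294073 0.23674888 0.092     ]
carrier hole [0.50299595 0.00960562 0.066     ]
rack [0.38710299 0.35419707 0.066     ]
rack [0.46147994 0.22068608 0.066     ]
rack [0.40155348 0.18883798 0.066     ]
rack [0.33020538 0.31972249 0.066     ]
stand [0.51825041 0.07905951 0.066     ]
stand [ 0.61390005 -0.08103506  0.066     ]
stand [ 0.52970726 -0.131329    0.066     ]
stand [0.43526756 0.02938894 0.066     ]
```

```bash
cat >> h.py <<'E'
from scipy.spatial.transform import Rotation as Ro
def down(deg): # tool y axis along heading deg, z down
    a=np.radians(deg); y=np.array([np.cos(a),np.sin(a),0]); z=np.array([0,0,-1.]); x=np.cross(y,z)
    return Ro.from_matrix(np.stack([x,y,z],1)).as_quat()
E
python3 - <<'E'
from h import *
for d in(28.6,208.6):
  for p in([.376,.307,.20],[.50,.015,.25]):
    q=kinematics.ik(p,down(d)); print(d,p,None if q is None else np.round(q,2), Ro.from_quat(down(d)).as_matrix()[:,0])
E
```

```text
28.6 [0.376, 0.307, 0.2] [ 0.53 -0.02  1.69 -0.    1.48  0.03] [-0.47869186  0.87798298  0.        ]
28.6 [0.5, 0.015, 0.25] [-0.12 -0.01  1.57 -0.    1.58 -0.62] [-0.47869186  0.87798298  0.        ]
208.6 [0.376, 0.307, 0.2] None [ 0.47869186 -0.87798298  0.        ]
208.6 [0.5, 0.015, 0.25] [-0.12 -0.01  1.57 -0.    1.58  2.52] [ 0.47869186 -0.87798298  0.        ]
```

Run:
```python
from h import *
w=load('wrist0'); print(np.array(w['R'])[2])
# camera in tool frame
st=bot.read_state(); Rt=Ro.from_quat(st['orientation']).as_matrix(); o=-np.array(w['R']).T@w['t']
print(Rt.T@(o-st['position']), Rt.T@np.array(w['R'])[2])
x=Rt=Ro.from_quat(down(28.6)).as_matrix()[:,0]
h=np.array([.50,.015,0])-0.055*x; h[2]=.22
print(h); bot.move_to(h,down(28.6)); snap('wrist','w1')
h=np.array([.374,.307,0])-0.05*x; h[2]=.24
bot.move_to(h,down(28.6)); snap('wrist','w2'); print(bot.read_state()['time_s'])
```

```text
[ 0.31537518 -0.08421087 -0.94522327]
[ 8.48985820e-02  6.93724144e-05 -1.43068357e-01] [-3.26538267e-01 -1.65085374e-04  9.45183968e-01]
[ 0.52632805 -0.03328906  0.22      ]
3.9583
```

View pics/w1.png

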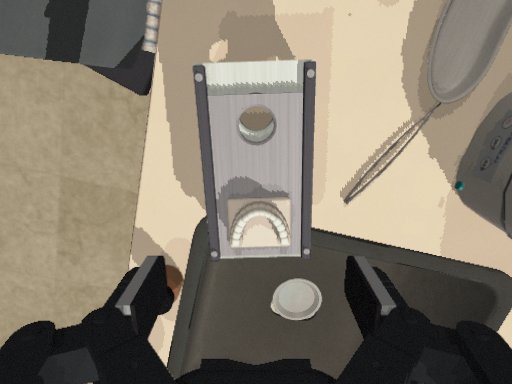

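View pics/w2.png

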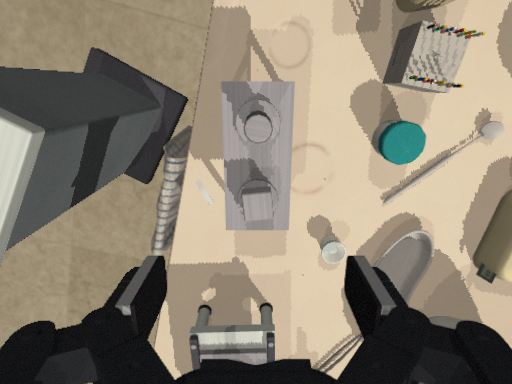

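Run:
```python
from h import *
a=load('w1')['frame'][50:160,190:320,::-1]; b=load('w2')['frame'][80:240,210:310,::-1]
cv2.imwrite('pics/w1z.png',cv2.resize(a,None,fx=5,fy=5,interpolation=cv2.INTER_CUBIC))
cv2.imwrite('pics/w2z.png',cv2.resize(b,None,fx=3.7,fy=3.7,interpolation=cv2.INTER_CUBIC))
```

```text
(no output)
```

View pics/w1z.png

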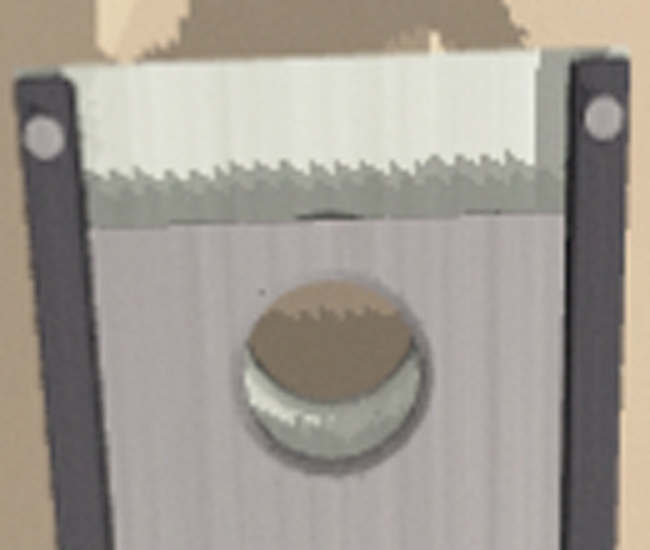

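View pics/w2z.png

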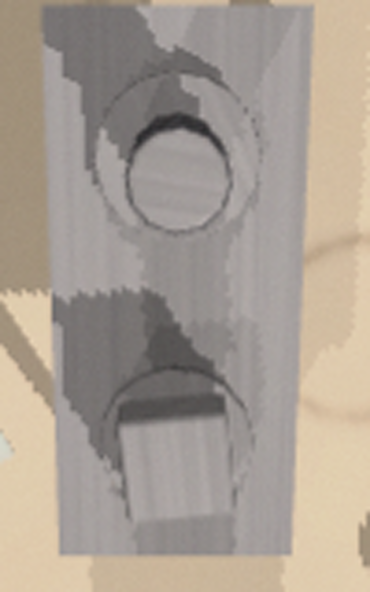

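Run:
```python
from h import *
w=load('w1');v=load('w2')
T=lambda u,v,f,x,y:((u+.5)/f-.5+x,(v+.5)/f-.5+y)
W=lambda u,v_,z:onz(w,T(u,v_,5,190,50),z)
V=lambda a,b,z:onz(v,T(a,b,3.7,210,80),z)
print('cam',-np.array(w['R']).T@w['t'])
L,R_,U,D=W(241,372,.066),W(432,372,.066),W(337,268,.066),W(337,477,.066)
print('diam',np.linalg.norm(L-R_),np.linalg.norm(U-D)); c=(L+R_+U+D)/4; print('carrier',c)
r1,r2=W(103,540,.07),W(45,100,.07); r3,r4=W(563,540,.07),W(607,100,.07)
for a,b in((r1,r2),(r3,r4)): print('rail dir',np.degrees(np.arctan2(*(b-a)[1::-1])))
A=r2-r1;A/=np.linalg.norm(A);B=r4-r3;B/=np.linalg.norm(B);ax=A+B;ax/=np.linalg.norm(ax)
for z in(.058,.046):
  e=W(331,403,z); print('stand edge',z,(e-c)@ax, 'shift',(e-c)@ax+.017)
# carrier edges at rail inner sides midline
m=(W(98,372,.066)+W(566,372,.066))/2; print('mid',m, 'width',W(98,372,.066)-W(566,372,.066))
# dark arc at carrier's +y edge: centre of stand hole? stand top visible
print('carrier edge',(W(328,218,.066)-c)@ax)
# knob
print('knob top',(V(128,180,.116)+V(231,180,.116)+V(180,128,.116)+V(180,230,.116))/4)
cc=(V(95,155,.072)+V(262,155,.072)+V(178,70,.072)+V(178,237,.072))/4; print('collar',cc)
for p in((128,180),(231,180)): print(V(*p,.116))
d=V(45,10,.066)-V(60,552,.066); print(np.degrees(np.arctan2(d[1],d[0])))
d=V(312,10,.066)-V(292,552,.066); print(np.degrees(np.arctan2(d[1],d[0])))
```

```text
cam [0.48549709 0.04168908 0.36318037]
diam 0.03558684822168668 0.038215479220256345
carrier [0.50358535 0.01141756 0.066     ]
rail dir 123.28527857463926
rail dir 115.99636080049291
stand edge 0.058 -0.006514018275271419 shift 0.010485981724728581
stand edge 0.046 -0.008156458571278587 shift 0.008843541428721414
mid [0.50269693 0.01118622 0.066     ] width [-0.07644846 -0.04184707  0.        ]
carrier edge 0.02751348425776063
knob top [0.37637294 0.30727757 0.116     ]
collar [0.37604042 0.30777771 0.072     ]
[0.36606041 0.3016223  0.116     ]
[0.38661204 0.31282899 0.116     ]
118.24317554452051
118.7151619486434
```

```bash
python3 - <<'E'
from h import *
q=down(28.6); k=[.3758,.3074]
bot.move_to(k+[.19],q); bot.movel(k+[.078],feed=.12)
bot.set_gripper(0.0,60); print(bot.read_state()['gripper_width'],bot.read_state()['ft_force'])
bot.movel(k+[.155],feed=.12); 
s=bot.read_state(); print(s['gripper_width'],s['ft_force'],s['time_s'],s['position'])
snap('side','s1'); snap('wrist','w3'); snap('top','t1')
E
python3 - <<'E'
import cv2,numpy as np
a=cv2.imread('pics/s1.png')[60:310,150:400]
b=cv2.imread('pics/w3.png')[134:384,130:380]
cv2.imwrite('pics/c1.png',cv2.resize(np.hstack([a,b]),None,fx=1.6,fy=1.6,interpolation=cv2.INTER_CUBIC))
E
```

```text
0.022609797974672535 [-0.8316927  -0.25114787  5.88537196]
0.02293667534495966 [ 0.94276281 -0.60384724 -1.90306742] 6.8083 [0.3754815  0.30722122 0.154197  ]
```

View pics/c1.png

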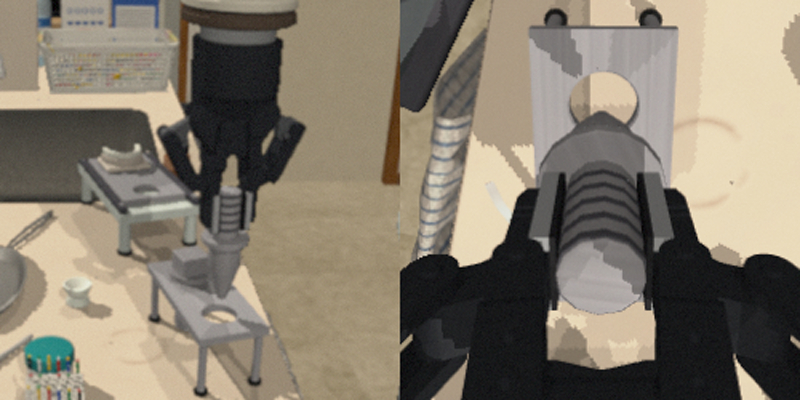

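Run:
```python
from h import *
p=bot.read_state()['position']
for n in('s1','w3'):
  c=load(n); print(n,proj(c,[[p[0],p[1],z] for z in(.083,.118,.142,.170,.192)]))
a=cv2.imread('pics/s1.png')[150:260,250:330]; b=cv2.imread('pics/w3.png')[190:340,200:310]
cv2.imwrite('pics/c2.png',np.hstack([cv2.resize(a,(400,550),interpolation=cv2.INTER_CUBIC),cv2.resize(b,(400,545),interpolation=cv2.INTER_CUBIC)[:545].copy() if 0 else cv2.resize(b,(400,550))]))
```

```text
s1 [[288.92210744 246.44045454]
 [290.27874023 225.7936317 ]
 [291.22615953 211.12900269]
 [292.3477703  193.49552906]
 [293.24026394 179.2436472 ]]
w3 [[256.0114307  206.62482466]
 [256.00406982 227.15157922]
 [255.99755937 245.75010792]
 [255.98771448 274.72805407]
 [255.97746085 306.10102233]]
```

View pics/c2.png

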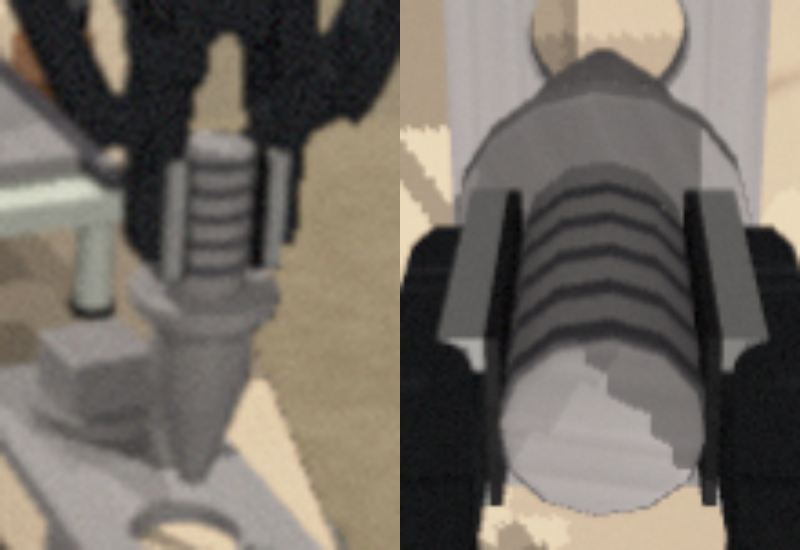

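Run:
```python
from h import *
p=bot.read_state()['position']
bot.movel([p[0],p[1],.20],feed=.15)
q=down(29.5); k=[.4991,.0179]
bot.move_to(k+[.20],q); bot.movel(k+[.148],feed=.15)
s=bot.read_state(); print(s['gripper_width'],s['ft_force'],s['time_s'],s['position'])
w=snap('wrist','w4'); sd=snap('side','s2')
p=s['position']
for c in(w,sd): print(proj(c,[[p[0],p[1],.077],[p[0],p[1],.058]]))
a=cv2.imread('pics/w4.png')[120:270,180:330]; b=cv2.imread('pics/s2.png')[110:200,190:280]
cv2.imwrite('pics/c3.png',np.hstack([cv2.resize(x,(400,400),interpolation=cv2.INTER_CUBIC) for x in(a,b)]))
```

```text
0.022733509820013792 [-0.00668597 -0.3660995  -1.40716603] 9.1083 [0.49920196 0.01849322 0.14853058]
[[255.73529574 206.3275241 ]
 [255.71913917 197.51970373]]
[[243.49420069 175.22484283]
 [243.32616929 183.68546341]]
```

View pics/c3.png

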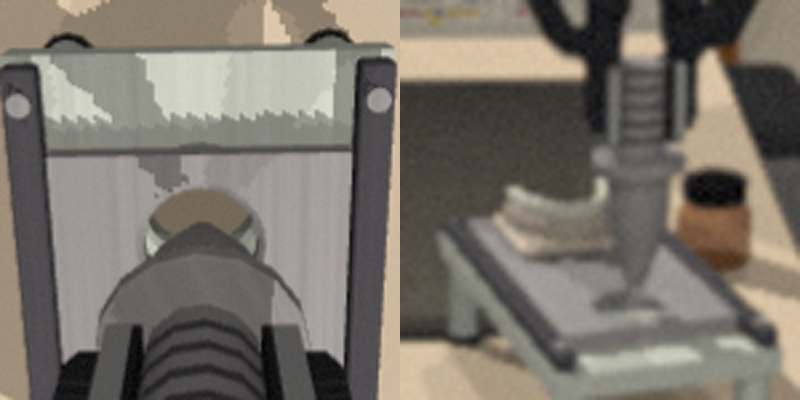

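Run:
```python
from h import *
k=[.4991,.0179]
for z,f in((.115,15),(.095,20),(.075,20)):
  r=bot.movel(k+[z],feed=.06,max_force=f)
  s=bot.read_state(); print(r,s['gripper_width'],s['ft_force'],s['torque'],s['time_s'],s['position'])
  if r: break
w=snap('wrist','w5'); sd=snap('side','s3')
a=cv2.imread('pics/w5.png')[120:270,180:330]; b=cv2.imread('pics/s3.png')[110:200,190:280]
cv2.imwrite('pics/c4.png',np.hstack([cv2.resize(x,(400,400),interpolation=cv2.INTER_CUBIC) for x in(a,b)]))
```

```text
False 0.022474731811523863 [-0.25471323 -0.71648141 -2.23150589] [-0.00254774 -0.03511624 -0.04746271] 9.9083 [0.49912185 0.01790265 0.11503084]
False 0.02239486364894426 [ 0.07036597 -0.2438501  -1.31883232] [ 0.02526451 -0.01130496  0.03131984] 10.3917 [0.49886052 0.01798142 0.09461809]
True 0.022779397012317175 [-0.21629681  0.59867753  4.06924381] [ 0.04364533  0.2401472  -0.03494851] 10.7333 [0.49911377 0.0182027  0.07736557]
```

View pics/c4.png

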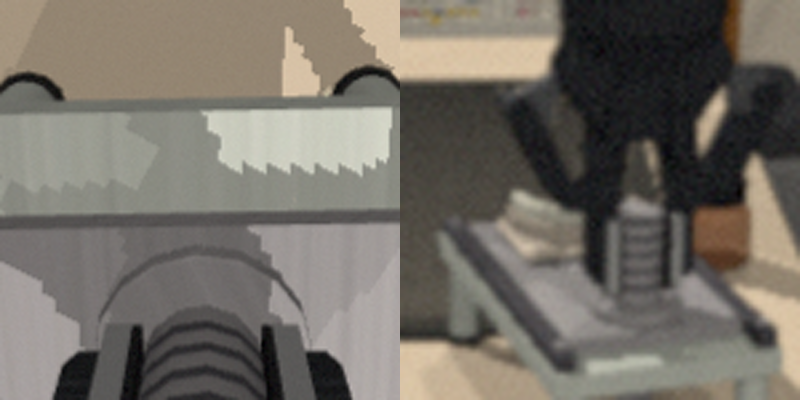

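Run:
```python
from h import *
bot.set_gripper(0.06); k=bot.read_state()['position'][:2].tolist()
bot.movel(k+[.20],feed=.12)
x=Ro.from_quat(down(29.5)).as_matrix()[:,0]
h=np.array(k+[.22])-np.array([*x[:2],0])*.055; bot.movel(h)
s=bot.read_state(); print(s['time_s'],s['ft_force'])
w=snap('wrist','w6'); snap('side','s4'); snap('top','t2')
a=cv2.imread('pics/w6.png')[50:170,180:330]; b=cv2.imread('pics/s4.png')[110:290,190:330]
cv2.imwrite('pics/c5.png',np.hstack([cv2.resize(a,(400,320),interpolation=cv2.INTER_CUBIC),cv2.resize(b[:112],(400,320),interpolation=cv2.INTER_CUBIC)]))
for z in(.072,.116): print(proj(w,[[.4991,.0182,z]]),proj(load('s4'),[[.4991,.0182,z]]))
```

```text
13.0 [ 0.32195278  0.25732878 -0.052892  ]
[[256.24212503 119.87819792]] [[243.52378972 177.41664429]]
[[256.32549032 125.89338469]] [[243.92582278 157.44016752]]
```

View pics/c5.png

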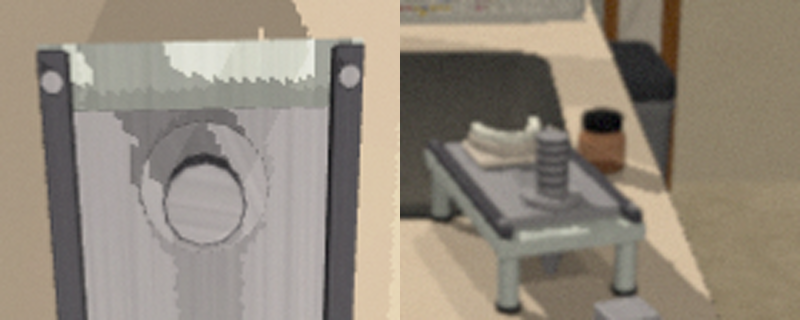

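View pics/s4.png

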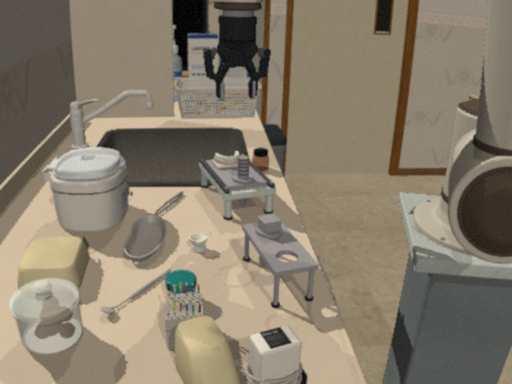

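Run:
```python
from h import *
a=load('w1');b=load('w6')
T=lambda u,v,f,x,y:((u+.5)/f-.5+x,(v+.5)/f-.5+y)
f=400/150
e0=onz(a,T(330,55,5,190,50),.058);c0=onz(a,T(330,222,5,190,50),.066)
e1=onz(b,T(200,41,f,180,50),.058);c1=onz(b,T(200,108,f,180,50),.066)
x=np.array([-.495,.869,0])
print('gap before/after',(e0-c0)@x,(e1-c1)@x,'edges',(e1-e0)@x,(c1-c0)@x)
print('knob top',onz(b,T(204,203,f,180,50),.116),'collar',onz(b,T(204,184,f,180,50),.072))
```

```text
gap before/after 0.028115008869038942 0.02117564286087117 edges -0.0002722278336140798 0.006667138174553689
knob top [0.49897659 0.01820091 0.116     ] collar [0.49853756 0.01909157 0.072     ]
```

Run:
```python
from h import *
bot.hand_in(); print(bot.read_state()['time_s'])
```

```text
the job is handed in; nothing more can be done
the job is handed in; nothing more can be done
```

I took the tapered pin from the rack by its knob and drove it down through the carrier and stand holes. The force stop ended the descent at the height expected with the collar on the carrier. I then released it, backed the gripper away and handed the job in about 13 s into the 35 s.

- **Pin:** The last pictures show it upright, with its collar on the carrier and its tip showing below the stand. The knob measures about (0.499, 0.018), less than 1 mm from my estimate of the stand hole.
- **Carrier:** It moved about 6.7–6.9 mm into line, against an offset I estimated at about 8.8 mm, so about 2 mm may remain. The pin's clearance in the two holes limits this to 4 mm, inside the 5 mm limit. I couldn't check it directly because the collar covers the hole.
- **Straight pin and robot:** The straight pin still stands in its place in the rack, and the gripper was clear of everything at the end.
- **Disagreements:** The cameras differed by up to about 3.5 mm on the knob's starting position and about 2 mm on the carrier hole. I used values in between, and the grasp and insertion both worked first time.

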